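Close up a row of V-blocks with an indexed stop

ROBOT

A 6-joint arm with a two-finger parallel gripper is mounted at the origin on a cart in front of the work surface, level with it; the furniture and walls round the work are solid. World frame = base frame: x ahead of the robot, y to its left, z up, the work surface at z = 0. Lengths are in mm, angles in rad, forces in N, time in s.
With the tool pointing down it reaches from about 275 to 850 mm from the base axis. Payload 5.2 kg.
Tool frame: the origin (TCP) lies between the finger pads; the fingertips stand 22 mm ahead of it and the grasp point (between the pads) lies 3 mm ahead of it (env.tcp_to_tips is the distance from the TCP to the fingertips, in mm); z points along the fingers, y is the line along which they close (so a half turn about z gives the same grasp; the last joint's range is limited). The gripper opens to 85 mm and grips with 20 to 120 N. Pads are 22 mm wide; open, the fingers measure 114 mm over their backs; the gripper's body (76 mm by 85 mm) begins 54 mm behind the grasp point. The pads swing forward as they close: fully open they stand 13 mm farther back than shut.
Start: joints at [1.03, 0.259, 1.535, -0, 1.348, -0.203], TCP at [182.255, 518.93, 215.61] pointing down, gripper open.
Joint ranges: [-3.14, 3.14], [-0.91, 2.08], [0.19, 2.58], [-1.22, 4.36], [0.22, 2.71], [-3.12, 3.12]. Speed limits (rad/s): [2.57, 2.57, 3.14, 3.14, 3.14, 3.14].

INTERFACE

Orientations are given as a rotation vector (axis times angle).
In Python, from plant import readout, capture, hand_in, env gives the robot as it stands. The module is installed in compiled form; this text tells all that it offers.
- The arm moves only by the tool move_arm, never from a script. Its argument "deltas" is a list that holds one entry, the list of rows, each a list of 5 numbers: the shift along the tool's x, y, z in mm, then the turn about the tool's z in degrees, then the opening, from 0 (shut) to 1 (fully open). In form: [[[x, y, z, twist, grip], ...]]. A call has 1 to 8 rows; each row shifts and turns the commanded pose from where the row before left it, along the tool's axes as they then stand; what a row does not reach is not made up. A row lasts 1/12 s, in which the tool goes at most 41.7 mm and 7.16 degrees, less where a joint would pass 70% of its speed; a pose out of reach is approached as far as the arm can. A call is refused whole if a number of a shift passes 41.7 or a number of a turn 7.16, either way. A call with a gripper value outside its range is refused whole. The fingers move at their own pace and stop on an object; "newtons" is the grip in N (left out, the last holds). Time passes only in rows, so rows that do not move let the fingers close. It gives the time, the measured TCP pose, the force, the opening and the grip force at its end, in the units of the state.
- readout.read_state(): the state, without advancing time (a new reading comes with each control period).
- capture(name): name is "side" or "top"; returns a dict with "color" (480x640x3 uint8, red, green, blue), "vertical_fov" (degrees; the focal length in pixels is half the picture's height over the tangent of half this angle, whatever the lens; pixels are square), "cx", "cy" (the principal point, pixels), "R" (3x3) and "t" (3): a world point X has camera coordinates R X + t. Camera axes: x right, y down, z forward; pixel columns grow to the right and rows downward; lengths in mm; the calibration is good to about 2 mm. A picture is of the moment at which its call begins. There is no depth.
- hand_in(): hands the job in; it is judged then, once.
The state is a dict: "clock": time; "joints": joint angles; "joint_vel": joint speeds; "effort": joint torques, N m; "ee_pos": TCP position; "eef_rot": TCP orientation; "force": force on the tool from outside, world axes, zero at the start; "wrist_torque": the same for the moment, N m; "finger_gap": opening from 0.0 (shut) to 1.0 (fully open); "grip_force": force on a finger pad.
Only numpy, scipy, OpenCV 4.12 (cv2) and the standard library are available. Lean on these libraries where they do the work, as an engineer would, in place of code of your own. Each camera call takes 0.05 s, during which the arm holds its last target. There are 200 camera calls.

TASK

Stand the loose steel V-block on the aluminium rack beside the other two, so that it continues their row with its groove in line with theirs, and let go of it. Then take the red knob, pull its spring pin up out of the bar, slide the blue stop one hole towards the blocks and let the pin drop fully home in that next hole. Finish while still gripping the knob, with the pin home; leave the chuck key and the plug gauge that lie nearby undisturbed.

Things in the scene. Friction and masses are not known exactly. Their poses are not given: they have to be found in the camera images.
- rack: Fixed aluminium rack board, 90 (x) x 290 (y) mm, top face 10 mm above the bench. Origin on the bench on the row's centre line; y runs along the row to the blue end plate (inner face y=+140 mm), x across it. Steel index bar 20 mm wide at x=0 from y=-128 to -30, top 30 mm above bench, 10 mm pin holes at y=-103, -73, -43. Blocks stand at x=0. Place and heading vary.
- row_place (a point): Point on the board's upper face where the underside centre of the third V-block belongs (rack x = 0, y = +15 mm, 10 mm above the bench); a block placed some mm nearer to the stop is pushed up to the row by the stop.
- vblock_a: Ground steel V-block fixed to the board next to the end plate (head of the row): 50 (own x) x 48 (own y) x 42 mm high. Origin at the centre of its underside; the groove in its top runs along own x, which lies along the rack's y.
- vblock_b: Second V-block of the row, same shape, 0.42 kg, loose, standing beside the first with up to 2 mm of gap; its own x lies along the rack's y.
- vblock_c: The loose V-block to be added, same shape, 0.3 to 0.6 kg; it starts on the bench on the robot's side of the rack. The two flat sides at own y = +24 and -24 mm are full height and are the faces to grip (48 mm apart). Alike after half a turn.
- slide (a joint): Blue sliding stop along the rack's +y (m): 0 at start, pin in the middle hole; +0.030 in the next hole towards the blocks; -0.030 in the hole away from them. Friction about 2 N; locked within 1 mm while pinned. Its sleeve is 43 mm wide, top 41 mm above the bench; at +0.030 three touching blocks have about 3 mm of play.
- plunger (a joint): Lift of the spring pin (m): 0 home in a hole, 0.014 fully pulled. It must rise 0.008 to clear the bar and rests there between holes. A spring pushes it down with about 6 N home, 10 N pulled. The pin is 8.4 mm thick, its round tip finds the hole from within about 2 mm.
- pull_knob: Red round knob on the spring pin, carried by the stop: 23 mm diameter for its lower 19 mm, then a 27 mm rim, 24 mm high in all. Origin at the centre of its underside, 58 mm above the bench when home, at rack y=-73 mm when slide is 0; moves up with the pin and along with the stop. Below it an 18 mm barrel stands on the sleeve.
- knob_grip (a point): Point on the knob's axis at which to pinch it, 12 mm above its underside (70 mm above the bench when home).
- stop_face (a point): Centre of the stop's face towards the blocks, 30 mm above the bench and 30 mm (rack y) from the knob's axis; the stop plate is 64 mm wide and reaches from 11 to 41 mm above the bench.
- plug_gauge: Bystander: steel plug gauge, 122 mm long along own y, lying on the brown mat beyond the rack; leave alone.
- chuck_key: Bystander: T-handled chuck key 98 x 77 mm, 15 mm thick, lying to the right of the rack, near the 0.75 m high upright desk panel that runs from beside the robot straight away to its front right (solid: the arm must pass round its near end or over it); leave alone.
Not all that is in view belongs to the job. What is shaped like the vblock_c but purple is not meant.

How it is judged (in metres and radians):
On the way, in this order (a step that is already met when the one before it is completed fails the run):
1. the third V-block stands on the rack in the row, let go, with the stop still in its first hole (x of vblock_c in the frame of rack between -0.007 and 0.007 m and y of vblock_c in the frame of rack between -0.02 and 0.018 m and z of vblock_c in the frame of rack between 0.006 and 0.014 m and angle between the x axis of vblock_c and the y axis of rack, either way round below 0.12 rad and angle between vblock_c's own z axis and vertical below 0.08 rad and value of joint slide between -0.004 and 0.004 m and value of joint plunger below 0.003 m and contact force between the fingers and vblock_c below 0.1 N and linear speed of vblock_c below 0.02 m/s), for 0.2 s.
2. the pin is pulled up by the knob out of its hole (value of joint plunger above 0.006 m and contact force between the fingers and pull_knob above 1 N), for 0.1 s.
At the end, for the whole second after the job is handed in: Both loose V-blocks upright in the row on the board (each within 7 mm of the centre line, 0.12 rad, 5 mm of its place along it); stop at the next hole (0.030 within 3 mm), pin home (lift under 2 mm); fingers grip the knob with over 2 N and touch no block (x of vblock_b in the frame of rack between -0.007 and 0.007 m and y of vblock_b in the frame of rack between 0.057 and 0.068 m and z of vblock_b in the frame of rack between 0.006 and 0.014 m and angle between the x axis of each of vblock_b, vblock_c and the y axis of rack, either way round below 0.12 rad and angle between each of vblock_b, vblock_c's own z axis and vertical below 0.08 rad and x of vblock_c in the frame of rack between -0.007 and 0.007 m and y of vblock_c in the frame of rack between 0.008 and 0.018 m and z of vblock_c in the frame of rack between 0.006 and 0.014 m and value of joint slide between 0.027 and 0.033 m and value of joint plunger below 0.002 m and contact force between the fingers and pull_knob above 2 N and contact force between the fingers and vblock_c below 0.1 N and linear speed of vblock_c below 0.02 m/s and velocity of joint slide below 0.005 m/s); the arm keeps its last pose, push and grip.
It fails at once if a bystander tool was pushed more than 20 mm (distance of any of plug_gauge, chuck_key from where it was at the start of the episode above 0.02 m).
It fails at once if the stop was slid away from the blocks (value of joint slide below -0.015 m).
It fails at once if the stop was forced along with the pin not pulled (value of joint slide between 0.006 and 0.024 m and value of joint plunger below 0.003 m).
It also fails if it takes over 67 s, if anything falls off the work surface, if the arm or the gripper's body presses on something with over 40 N, if the wrist force passes 120 N, or if a joint passes its speed limit or range.

## Working session

There is one attempt and no reset: what is moved stays moved. The work goes in short steps, Python scripts to look and compute and a tool call to move; the robot and the scene stay as the last step left them, time stands still between calls to the robot, and variables do not carry over. Pictures are saved under pics/ and viewed, at most 10 in all, crops included, and the job is handed in when it is done.

Besides the shell and the picture viewer there is one more tool, called after ">>>" as name(argument=value, ...), one argument or row to a line, values as JSON. move_arm: Moves the arm, as the interface text tells. Its arguments: {"type":"object","properties":{"deltas":{"type":"array","items":{"type":"array","items":{"type":"array","items":{"type":"number"}}}},"newtons":{"type":"number"}},"required":["deltas"]}

```bash
mkdir -p pics; python3 - <<'E'
from plant import readout, capture, env
import cv2,pickle
s=readout.read_state(); print(s, env.tcp_to_tips)
for n in("side","top"):
    c=capture(n); pickle.dump(c,open(n+"0.pkl","wb")); print(n,c["vertical_fov"],c["cx"],c["cy"],c["R"],c["t"])
    cv2.imwrite(f"pics/{n}0.png",c["color"][:,:,::-1])
E
```

```text
{'clock': 0.0, 'joints': array([ 1.03018643e+00,  2.59339679e-01,  1.53609565e+00,  1.70284772e-05,
        1.34798162e+00, -2.02795124e-01]), 'joint_vel': array([ 0.00042853,  0.00119092,  0.00066587, -0.00113519, -0.00028919,
       -0.00065264]), 'effort': array([-1.60008915e-05, -4.46029651e+01, -2.90565223e+01, -5.75297927e-04,
        1.19922918e-02, -8.81987347e-06]), 'ee_pos': array([181.96285502, 518.44069723, 214.77145347]), 'eef_rot': array([-5.28010318e-01, -3.09621422e+00,  2.65987074e-03]), 'force': array([ 0.42091537, -1.05352791, -0.0964669 ]), 'wrist_torque': array([ 0.03275184,  0.05305799, -0.02273619]), 'grip_force': 0.0, 'finger_gap': 1.0027800563334925} 22.0
side 44.201745753453224 315.38929258457176 245.47485007009362 [[-0.99814053  0.05801139 -0.01871243]
 [ 0.05331851  0.68216382 -0.72925281]
 [-0.02954003 -0.72889451 -0.68398843]] [ 595.89580882  -22.44542832 1133.57931084]
top 44.619021007836416 323.458407229364 240.1638821374779 [[-0.00548716 -0.99984037 -0.01700374]
 [-0.99265467  0.00750125 -0.12074947]
 [ 0.12085774  0.01621627 -0.99253737]] [  96.97876248  607.35204748 1008.10986496]
```

View pics/top0.png

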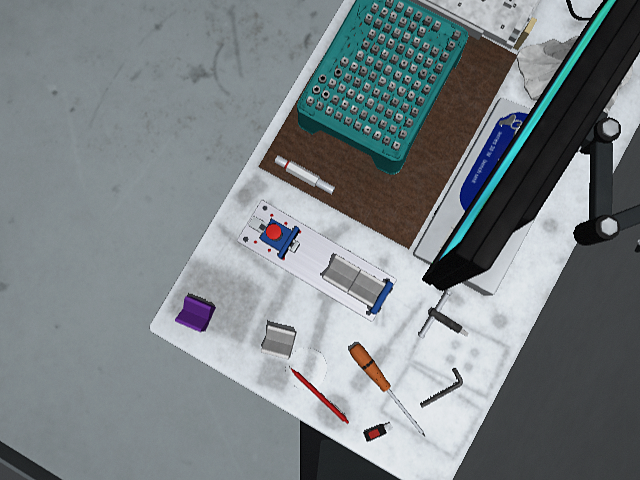

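View pics/side0.png

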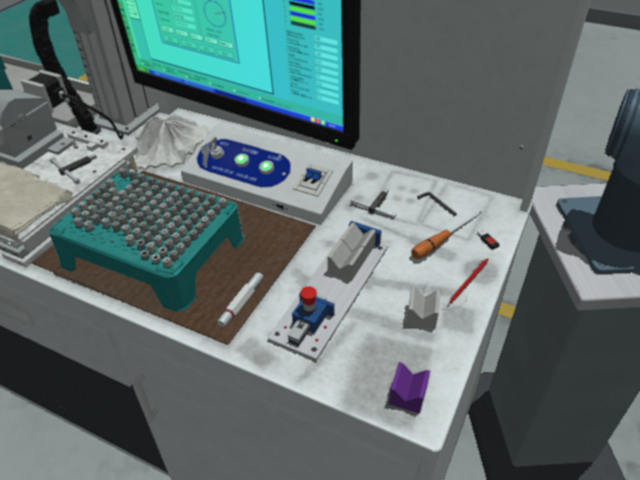

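The top view shows the rack running from (262,215) to (385,300), with the red knob at (275,231), the row blocks near (357,283) and the end plate at (381,296). V-block-shaped things: the loose grey one at (279,340), the purple one at (195,312), and two grey ones on the rack at (343,273) and (367,288). The grey one at (279,340) is the one meant: it is steel-coloured, off the rack and on the robot's side. I'll confirm it in an enlarged crop.

```bash
cat > h.py <<'E'
import numpy as np, cv2, pickle
def foc(c): return 240/np.tan(np.radians(c["vertical_fov"]/2))
def ray(c,uv):
    R=np.array(c["R"]);t=np.array(c["t"]);f=foc(c)
    d=R.T@np.array([(uv[0]-c["cx"])/f,(uv[1]-c["cy"])/f,1]); return -R.T@t,d
def onz(c,uv,z):
    o,d=ray(c,uv); return (o+d*(z-o[2])/d[2])
def tri(c1,u1,c2,u2):
    o1,d1=ray(c1,u1);o2,d2=ray(c2,u2)
    k=np.linalg.lstsq(np.c_[d1,-d2],o2-o1,rcond=None)[0]
    a=o1+k[0]*d1;b=o2+k[1]*d2; return (a+b)/2,np.linalg.norm(a-b)
def proj(c,X):
    p=np.array(c["R"])@X+c["t"];f=foc(c); return c["cx"]+f*p[0]/p[2],c["cy"]+f*p[1]/p[2]
def blobs(c,lo,hi,amin=15):
    m=cv2.inRange(cv2.cvtColor(c["color"],cv2.COLOR_RGB2HSV),lo,hi)
    n,_,st,ce=cv2.connectedComponentsWithStats(m)
    return [(st[i].tolist(),ce[i].round(1).tolist()) for i in range(1,n) if st[i][4]>=amin]
E
python3 - <<'E'
from h import *
for n in("side","top"):
    c=pickle.load(open(n+"0.pkl","rb"))
    print(n,"red",[b for b in blobs(c,(0,190,120),(6,255,255))])
    print(n,"blue",[b for b in blobs(c,(105,150,40),(125,255,255))])
c=pickle.load(open("top0.pkl","rb"))["color"][195:365,180:408,::-1]
cv2.imwrite("pics/c1.png",cv2.resize(c,None,fx=3.5,fy=3.5,interpolation=cv2.INTER_CUBIC))
c=pickle.load(open("side0.pkl","rb"))["color"][210:365,262:450,::-1]
cv2.imwrite("pics/c2.png",cv2.resize(c,None,fx=3.8,fy=3.8,interpolation=cv2.INTER_CUBIC))
E
```

```text
side red [([451, 261, 35, 40, 85], [469.0, 279.5]), ([301, 288, 14, 11, 126], [307.9, 292.9])]
side blue [([294, 0, 20, 5, 54], [305.9, 1.2]), ([290, 11, 25, 9, 84], [302.1, 15.0]), ([150, 70, 160, 52, 799], [233.8, 96.5]), ([324, 121, 20, 11, 110], [334.0, 126.3]), ([198, 140, 92, 46, 1881], [247.0, 164.5]), ([306, 169, 14, 12, 110], [312.8, 174.1]), ([357, 224, 14, 8, 47], [363.5, 227.7]), ([376, 230, 4, 15, 38], [377.3, 237.2]), ([293, 298, 40, 34, 548], [314.6, 313.1])]
top red [([266, 224, 15, 16, 175], [273.2, 231.4]), ([292, 370, 56, 53, 232], [320.0, 396.3]), ([369, 430, 10, 9, 56], [373.5, 433.9])]
top blue [([460, 113, 55, 98, 1531], [485.7, 162.2]), ([514, 112, 14, 10, 80], [520.7, 116.0]), ([512, 122, 8, 5, 27], [515.1, 124.0]), ([260, 219, 39, 40, 495], [280.3, 238.1]), ([371, 281, 22, 33, 232], [381.5, 297.2])]
```

View pics/c1.png

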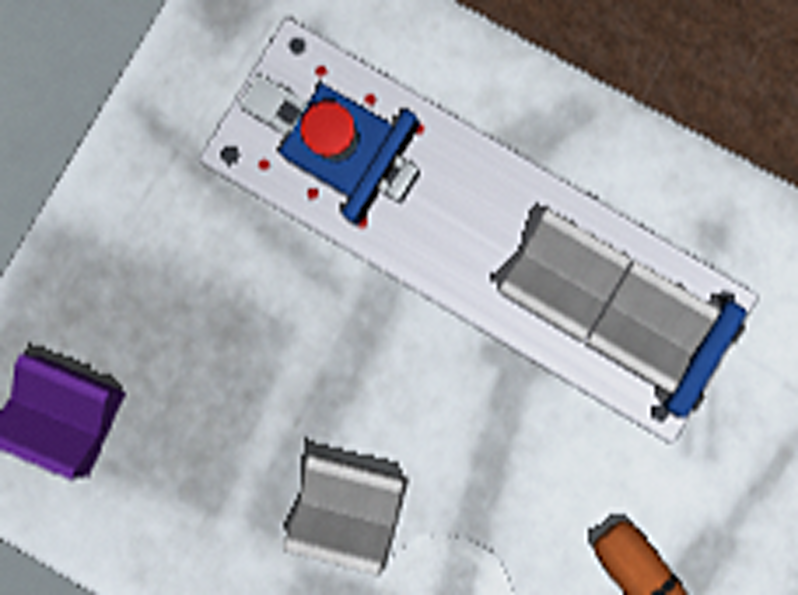

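View pics/c2.png

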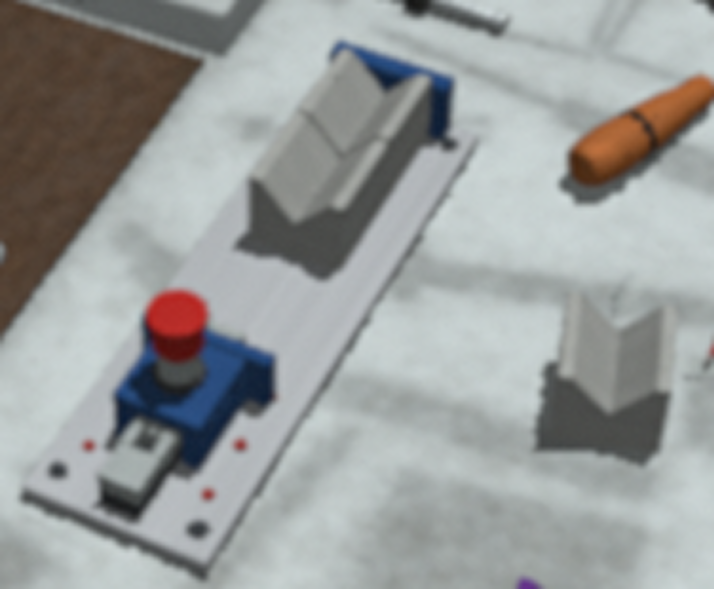

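The crop confirms the loose grey block (top-crop corners (308,455), (406,475), (381,573), (285,545)); the purple one is separate. Board corners in the crop: (290,17), (203,160), (675,441), (757,296).

```bash
cat >> h.py <<'E'
def full(p,s,off): return (np.array(p)+.5)/s-.5+np.array(off)
E
python3 - <<'E'
from h import *
T=pickle.load(open("top0.pkl","rb"));S=pickle.load(open("side0.pkl","rb"))
np.set_printoptions(precision=1,suppress=True)
ft=lambda p:full(p,3.5,(180,195)); fs=lambda p:full(p,3.8,(262,210))
B=np.array([onz(T,ft(p),10) for p in[(290,17),(203,160),(675,441),(757,296)]])
print(B, [np.linalg.norm(B[i]-B[i-1]) for i in range(4)])
ctr=B.mean(0); ey=(B[2]+B[3]-B[0]-B[1]);ey/=np.linalg.norm(ey);print("board ctr",ctr,"y dir",ey,np.degrees(np.arctan2(ey[1],ey[0])))
Bs=np.array([onz(S,fs(p),10) for p in[(25,492),(205,572),(477,140)]]);print("side corners",Bs)
e=[(308,455),(406,475),(381,573),(285,545)]
C=np.array([onz(T,ft(p),42) for p in e]);print("c",C,[np.linalg.norm(C[i]-C[i-1]) for i in range(4)],C.mean(0))
x=C[1]+C[2]-C[0]-C[3];y=C[0]+C[1]-C[2]-C[3];print(np.degrees(np.arctan2(x[1],x[0])),np.degrees(np.arctan2(y[1],y[0])))
Cs=np.array([onz(S,fs(p),42) for p in[(560,375),(575,290),(678,305),(660,395)]]);print("side c",Cs,Cs.mean(0))
print("end ridge of b",[onz(T,ft(p),52) for p in[(545,207),(498,282)]])
print("ridge endplate side",[onz(T,ft(p),52) for p in[(722,308),(678,392)]])
print("knob",tri(T,(273.2,231.4),S,(307.9,292.9)), onz(T,(273.2,231.4),82), onz(S,(307.9,292.9),82))
E
```

```text
[[688.2 206.1  10. ]
 [612.2 251.4  10. ]
 [464.5   5.9  10. ]
 [538.9 -37.8  10. ]] [np.float64(285.9913704560572), np.float64(88.45397221484451), np.float64(286.51667163531107), np.float64(86.22943612302242)]
board ctr [575.9 106.4  10. ] y dir [-0.5 -0.9  0. ] -121.24288876179746
side corners [[685.3 211.2  10. ]
 [611.5 257.7  10. ]
 [462.9  10.2  10. ]]
c [[459.  191.6  42. ]
 [448.9 142.5  42. ]
 [400.8 154.9  42. ]
 [414.7 202.8  42. ]] [np.float64(45.72438997302812), np.float64(50.153474898057695), np.float64(49.6761900853391), np.float64(49.88217110505644)] [430.9 172.9  42. ]
-103.92709413989989 -14.342451697088505
side c [[456.2 190.6  42. ]
 [441.1 142.5  42. ]
 [398.  154.7  42. ]
 [416.3 204.6  42. ]] [427.9 173.1  42. ]
end ridge of b [array([581.9,  72. ,  52. ]), array([544.4,  95.8,  52. ])]
ridge endplate side [array([530.7, -15.8,  52. ]), array([489.3,   6.8,  52. ])]
knob (array([618.2, 178.9,  79.4]), np.float64(1.0136906970785569)) [618.4 178.5  82. ] [617.8 181.3  82. ]
```

>>> move_arm(
  deltas=[
    [[-29,-20.3,0,0,1],[-29,-20.3,0,0,1],[-29,-20.3,0,0,1],[-29,-20.3,0,0,1],[-29,-20.3,0,0,1],[-29,-20.3,0,0,1],[-29,-20.3,0,0,1],[-29,-20.3,0,0,1]],
  ],
  newtons=40,
)

```text
clock: 0.77
ee_pos: [347.7, 287.2, 215.4]
eef_rot: [-0.528, -3.097, 0.0]
force: [1.1, 1.0, -0.4]
finger_gap: 1.0
grip_force: 0.0
```

>>> move_arm(
  deltas=[
    [[-29,-20.3,0,0,1],[-29,-20.3,0,0,1],[-29,-20.3,0,0,1],[-29,-20.3,0,0,1],[0,0,0,7.1,1],[0,0,0,7.1,1],[0,0,0,7.1,1],[0,0,0,7.1,1]],
  ],
)

```text
clock: 1.43
ee_pos: [429.7, 173.2, 215.1]
eef_rot: [-1.282, -2.867, 0.001]
force: [-0.4, -1.0, 0.9]
finger_gap: 1.003
grip_force: 0.0
```

>>> move_arm(
  deltas=[
    [[0,0,0,7.1,1],[0,0,0,7.1,1],[0,0,0,7.1,1],[0,0,0,7.1,1],[0,0,0,7.1,1],[0,0,0,7.1,1],[0,0,0,7.1,1],[0,0,0,7.1,1]],
  ],
)

```text
clock: 2.1
ee_pos: [429.5, 173.7, 215.2]
eef_rot: [-2.49, -1.914, 0.001]
force: [0.1, -0.0, 0.9]
finger_gap: 1.003
grip_force: 0.0
```

```bash
cat >> h.py <<'E'
from scipy.spatial.transform import Rotation as Ro
def go(pos,head=None):
    from plant import readout
    s=readout.read_state(); R=Ro.from_rotvec(s["eef_rot"]).as_matrix(); p=np.array(s["ee_pos"])
    h=np.degrees(np.arctan2(R[1,1],R[0,1]))
    print("t",round(s["clock"],2),"pos",p.round(1),"yhead",round(h,2),"tilt",np.degrees(np.arccos(-R[2,2])).round(2),"F",np.round(s["force"],1),"gap",round(s["finger_gap"],3),"grip",round(s["grip_force"],1))
    if head is not None: print("shift tool",(R.T@(np.array(pos)-p)).round(1),"twist",round((h-head+90)%180-90,2))
E
python3 - <<'E'
from h import *
from plant import capture
go((429.5,173,100),-15)
for n in("side","top"):
    c=capture(n); pickle.dump(c,open(n+"1.pkl","wb"))
a=pickle.load(open("side1.pkl","rb"))["color"][100:400,200:600,::-1];b=pickle.load(open("top1.pkl","rb"))["color"][180:480,150:550,::-1]
cv2.imwrite("pics/v1.png",np.vstack([a,b]))
E
```

```text
t 2.1 pos [429.5 173.7 215.2] yhead -14.91 tilt 0.05 F [ 0.1 -0.   0.9] gap 1.003 grip 0.0
shift tool [ -0.7   0.3 115.2] twist 0.09
```

View pics/v1.png

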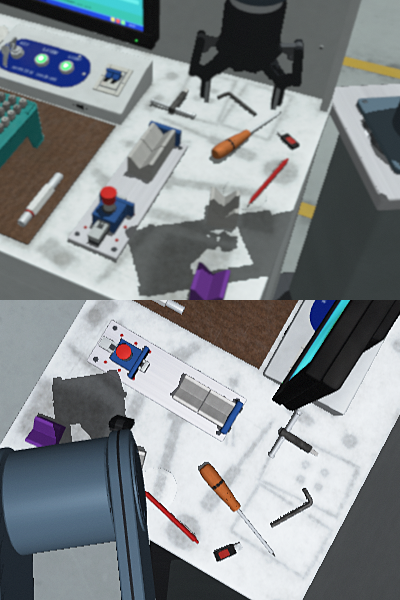

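The side view shows the gripper above the loose block with its fingers spread across it; the top view is masked by the arm. Descending.

>>> move_arm(
  deltas=[
    [[-0.5,0,30,0,1],[0,0,30,0,1],[0,0,30,0,1],[0,0,30,0,1],[0,0,25,0,1],[0,0,20,0,1],[0,0,12,0,1],[0,0,8,0,1]],
  ],
)

```text
clock: 2.87
ee_pos: [428.4, 173.1, 28.8]
eef_rot: [-2.48, -1.926, 0.004]
force: [0.4, 0.6, 0.6]
finger_gap: 0.999
grip_force: 0.0
```

```bash
python3 - <<'E'
from h import *
from plant import capture
go((429.5,173,29),-15)
c=capture("side"); pickle.dump(c,open("side2.pkl","wb"))
cv2.imwrite("pics/v2.png",cv2.resize(c["color"][200:360,320:520,::-1],None,fx=3,fy=3))
E
```

```text
t 2.87 pos [428.4 173.1  28.8] yhead -14.33 tilt 0.18 F [0.4 0.6 0.6] gap 0.999 grip 0.0
shift tool [ 0.2  1.  -0.2] twist 0.67
```

View pics/v2.png

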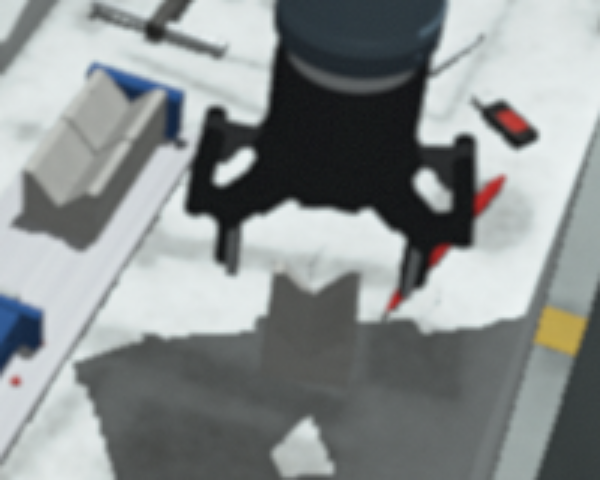

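Fingers straddle the loose block, one on each flat side. Closing.

>>> move_arm(
  deltas=[
    [[0,0,0,0,0.75],[0,0,0,0,0.6],[0,0,0,0,0.4],[0,0,0,0,0.2],[0,0,0,0,0],[0,0,0,0,0],[0,0,0,0,0],[0,0,0,0,0]],
  ],
)

```text
clock: 3.58
ee_pos: [429.8, 173.3, 30.8]
eef_rot: [2.485, 1.922, 0.0]
force: [1.1, 0.3, 0.1]
finger_gap: 0.002
grip_force: 0.0
```

>>> move_arm(
  deltas=[
    [[0,0,0,0,0],[0,0,0,0,0],[0,0,-5,0,0],[0,0,-10,0,0],[0,0,-20,0,0],[0,0,-25,0,0],[0,0,-25,0,0],[0,0,-25,0,0]],
  ],
)

```text
clock: 4.25
ee_pos: [429.4, 173.2, 142.0]
eef_rot: [-2.485, -1.922, 0.0]
force: [0.7, -0.5, -0.6]
finger_gap: -0.002
grip_force: 0.0
```

```bash
python3 - <<'E'
from h import *
go((0,0,0))
E
```

```text
t 4.25 pos [429.4 173.2 142. ] yhead -14.55 tilt 0.02 F [ 0.7 -0.5 -0.6] gap -0.002 grip 0.0
```

```bash
python3 - <<'E'
from h import *
from plant import capture
np.set_printoptions(precision=1,suppress=True)
S=pickle.load(open("side2.pkl","rb"))
for z in(7,20):
  print(z,[onz(S,full(p,3,(320,200)),z) for p in[(232,272),(408,292)]])
print("tcp proj",proj(S,np.array([428.4,173.1,28.8])),"block top",proj(S,np.array([429.4,173,42])))
cs=capture("side");ct=capture("top")
pickle.dump(cs,open("side3.pkl","wb"));pickle.dump(ct,open("top3.pkl","wb"))
b=np.hstack([cs["color"][170:370,320:520],ct["color"][240:440,200:400]])[:,:,::-1]
cv2.imwrite("pics/v3.png",cv2.resize(b,None,fx=2,fy=2,interpolation=cv2.INTER_CUBIC))
E
```

```text
7 [array([461.5, 118.8,   7. ]), array([363.8, 141.6,   7. ])]
20 [array([464.3, 130.5,  20. ]), array([368.3, 153. ,  20. ])]
tcp proj (np.float64(423.15879448006444), np.float64(304.55950683649763)) block top (np.float64(423.39584133458203), np.float64(299.21083966159085))
```

View pics/v3.png

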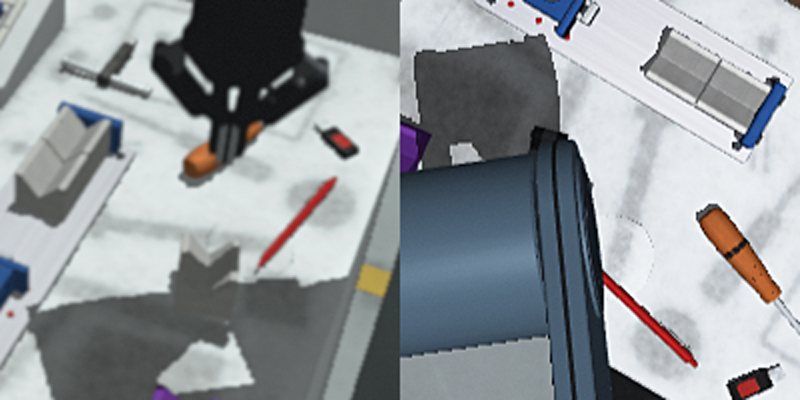

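The fingers closed on nothing and the block (side view, about (423,305)) hasn't moved. The side view puts the fingertips higher or farther away than the readout says. I'll move the gripper to where both cameras see it and triangulate its tip.

>>> move_arm(
  deltas=[
    [[36.3,-9.4,0,0,0],[36.3,-9.4,0,0,0],[36.3,-9.4,0,0,0],[36.3,-9.4,0,0,0],[0,0,0,0,0],[0,0,0,0,0]],
  ],
)

```text
clock: 4.85
ee_pos: [428.9, 324.7, 139.8]
eef_rot: [-2.481, -1.927, 0.002]
force: [-0.0, 0.2, -0.5]
finger_gap: 0.001
grip_force: 0.0
```

```bash
python3 - <<'E'
from h import *
from plant import capture
np.set_printoptions(precision=1,suppress=True)
go((0,0,0))
cs=capture("side");ct=capture("top")
pickle.dump(cs,open("side4.pkl","wb"));pickle.dump(ct,open("top4.pkl","wb"))
P=np.array([429.4,323.2,142-22]);u=proj(cs,P);v=proj(ct,P);print("expected tip",u,v)
print("ray side3 tip",[onz(cs,(432.5,250),z) for z in(120,140,160,180)])
def crop(c,q):
    q=np.clip(np.array(q).astype(int),100,[539,379]);print(q-100);return c["color"][q[1]-100:q[1]+100,q[0]-100:q[0]+100]
b=np.hstack([crop(cs,u),crop(ct,v)])[:,:,::-1]
cv2.imwrite("pics/v4.png",cv2.resize(b,None,fx=2,fy=2,interpolation=cv2.INTER_CUBIC))
E
```

```text
t 4.85 pos [428.9 324.7 139.8] yhead -14.34 tilt 0.08 F [-0.   0.2 -0.5] gap 0.001 grip 0.0
expected tip (np.float64(450.62806999911106), np.float64(343.64139593022696)) (np.float64(180.9227147489862), np.float64(344.6644995204476))
ray side3 tip [array([416.7, 139.1, 120. ]), array([423.2, 159.7, 140. ]), array([429.8, 180.2, 160. ]), array([436.3, 200.8, 180. ])]
[350 243]
[ 80 244]
```

View pics/v4.png

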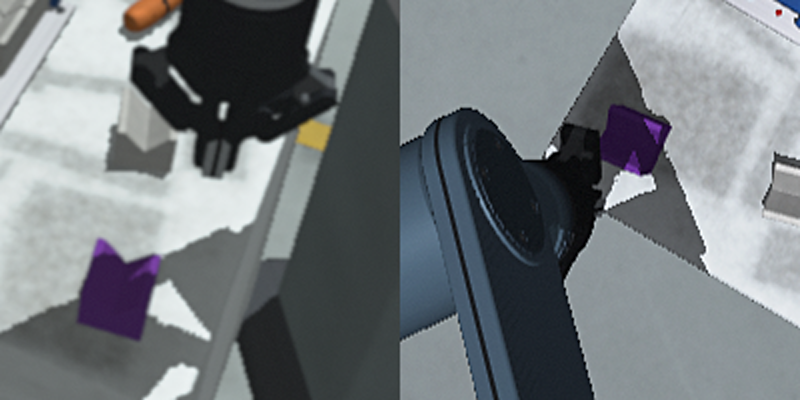

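```bash
python3 - <<'E'
from h import *
np.set_printoptions(precision=1,suppress=True)
S=pickle.load(open("side4.pkl","rb"));T=pickle.load(open("top4.pkl","rb"))
for z in(118,130,140,150,160,170,180):
    X=onz(S,(456,330.5),z); print(X, proj(T,X))
# black gripper extent in top, dark pixels
g=T["color"].max(2)[244:444,80:280]; print("dark rows/cols", [(r+244,(np.where(g[r]<22)[0]+80)[[0,-1]].tolist()) for r in range(55,150,6) if (g[r]<22).any()])
E
```

```text
[416.3 299.9 118. ] (np.float64(195.41619433971465), np.float64(352.7455669809543))
[420.2 309.2 130. ] (np.float64(187.8919274155835), np.float64(350.805616371782))
[423.5 317.  140. ] (np.float64(181.48153273408997), np.float64(349.1528508342497))
[426.8 324.7 150. ] (np.float64(174.93952262219665), np.float64(347.46615143486014))
[430.  332.5 160. ] (np.float64(168.26180163091442), np.float64(345.7444622609455))
[433.3 340.3 170. ] (np.float64(161.44410261409416), np.float64(343.9866831318696))
[436.6 348.1 180. ] (np.float64(154.4819776353569), np.float64(342.19166725459934))
dark rows/cols [(299, [118, 118]), (305, [99, 126]), (311, [98, 178]), (317, [98, 179]), (323, [98, 179]), (329, [100, 180]), (335, [101, 178]), (341, [164, 180]), (347, [104, 176]), (353, [167, 177]), (359, [166, 175]), (365, [108, 172]), (371, [163, 168]), (377, [111, 164]), (383, [161, 161]), (389, [114, 114])]
```

Both views agree on x and y. They put the fingertips about 32-38 mm higher than the readout implies, so the true height is more than the reported z. I'll touch the bench at a free spot, shut, to measure the offset.

>>> move_arm(
  deltas=[
    [[-28,3.5,10,0,0],[-28,3.5,20,0,0],[-28,3.5,25,0,0],[0,0,30,0,0],[0,0,25,0,0],[0,0,15,0,0],[0,0,10,0,0],[0,0,0,0,0]],
  ],
)

```text
clock: 5.62
ee_pos: [417.4, 237.6, 3.9]
eef_rot: [-2.486, -1.919, 0.006]
force: [-1.0, 0.4, -0.3]
finger_gap: 0.003
grip_force: 0.0
```

```bash
python3 - <<'E'
from h import *
from plant import capture
np.set_printoptions(precision=1,suppress=True)
go((418,240,0),-15)
cs=capture("side");pickle.dump(cs,open("side5.pkl","wb"))
b=cs["color"][240:390,350:550,::-1]
cv2.imwrite("pics/v5.png",cv2.resize(b,None,fx=4,fy=4,interpolation=cv2.INTER_CUBIC))
E
```

```text
t 5.62 pos [417.4 237.6   3.9] yhead -14.67 tilt 0.24 F [-1.   0.4 -0.3] gap 0.003 grip 0.0
shift tool [ 2.5 -0.   3.9] twist 0.33
```

View pics/v5.png

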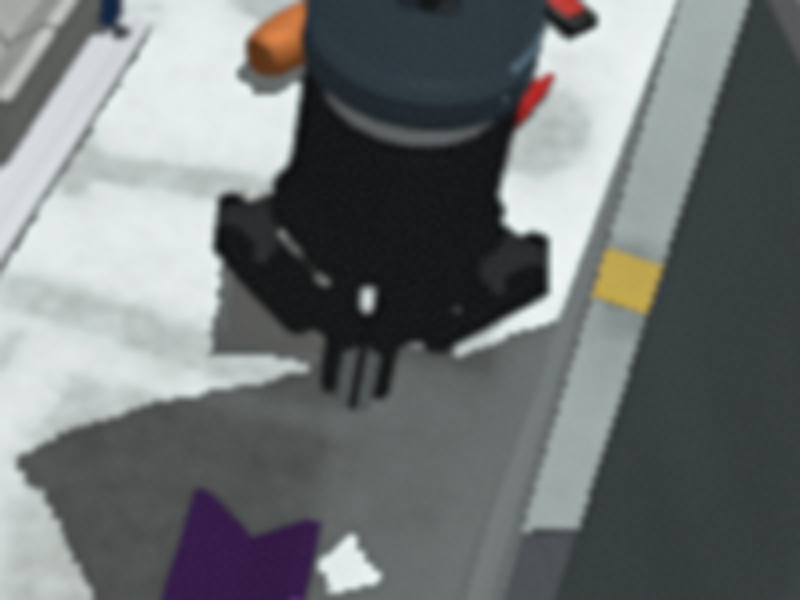

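Tip at about (438,341) px, still above the bench at readout z = 3.9, so the offset is real. Descending in small steps.

>>> move_arm(
  deltas=[
    [[0,0,2,0,0],[0,0,2,0,0],[0,0,2,0,0],[0,0,0,0,0],[0,0,0,0,0]],
  ],
)

```text
clock: 6.08
ee_pos: [419.1, 239.5, -0.0]
eef_rot: [2.484, 1.922, 0.001]
force: [-0.1, 0.5, -1.1]
finger_gap: -0.001
grip_force: 0.0
```

```bash
python3 - <<'E'
from h import *
np.set_printoptions(precision=1,suppress=True)
go((418,240,0),-15)
S=pickle.load(open("side5.pkl","rb"))
for z in(-5,0,5,10,15,20,25): print(onz(S,(438.6,341),z))
E
```

```text
t 6.08 pos [419.1 239.5  -0. ] yhead -14.54 tilt 0.04 F [-0.1  0.5 -1.1] gap -0.001 grip 0.0
shift tool [ 0.2 -1.1 -0. ] twist 0.46
[409.2 223.5  -5. ]
[410.6 227.3   0. ]
[412. 231.   5.]
[413.4 234.8  10. ]
[414.9 238.6  15. ]
[416.3 242.3  20. ]
[417.7 246.1  25. ]
```

>>> move_arm(
  deltas=[
    [[0,0,2,0,0],[0,0,2,0,0],[0,0,2,0,0],[0,0,0,0,0]],
  ],
)

```text
clock: 6.42
ee_pos: [418.5, 239.3, -6.8]
eef_rot: [-2.485, -1.922, 0.001]
force: [0.2, -0.2, 0.3]
finger_gap: 0.002
grip_force: 0.0
```

>>> move_arm(
  deltas=[
    [[0,0,1,0,0],[0,0,1,0,0],[0,0,0,0,0]],
  ],
)

```text
clock: 6.67
ee_pos: [418.8, 239.3, -8.6]
eef_rot: [-2.485, -1.922, 0.0]
force: [-0.9, 0.3, 0.3]
finger_gap: 0.002
grip_force: 0.0
```

>>> move_arm(
  deltas=[
    [[0,0,1,0,0],[0,0,1,0,0],[0,0,0,0,0]],
  ],
)

```text
clock: 6.92
ee_pos: [418.8, 239.3, -10.6]
eef_rot: [-2.485, -1.922, 0.0]
force: [0.3, -0.7, 0.1]
finger_gap: -0.003
grip_force: 0.0
```

>>> move_arm(
  deltas=[
    [[0,0,1,0,0],[0,0,1,0,0],[0,0,0,0,0]],
  ],
)

```text
clock: 7.17
ee_pos: [418.8, 239.3, -12.6]
eef_rot: [-2.485, -1.922, 0.0]
force: [0.7, -0.6, 0.1]
finger_gap: -0.001
grip_force: 0.0
```

>>> move_arm(
  deltas=[
    [[0,0,1,0,0],[0,0,1,0,0],[0,0,0,0,0]],
  ],
)

```text
clock: 7.42
ee_pos: [418.7, 239.3, -14.6]
eef_rot: [-2.485, -1.922, 0.0]
force: [1.0, 0.1, 0.6]
finger_gap: 0.002
grip_force: 0.0
```

>>> move_arm(
  deltas=[
    [[0,0,1,0,0],[0,0,1,0,0],[0,0,0,0,0]],
  ],
)

```text
clock: 7.67
ee_pos: [419.0, 239.4, -15.7]
eef_rot: [2.485, 1.922, 0.0]
force: [-2.0, -0.5, 8.6]
finger_gap: 0.001
grip_force: 4.6
```

>>> move_arm(
  deltas=[
    [[0,0,1,0,0],[0,0,1,0,0],[0,0,0,0,0]],
  ],
)

```text
clock: 7.92
ee_pos: [419.1, 239.4, -15.8]
eef_rot: [2.484, 1.922, 0.001]
force: [-7.7, -4.0, 31.6]
finger_gap: -0.001
grip_force: 15.6
```

Contact at readout z ≈ -15.5, so true TCP z = readout + 37.5. Returning to the block and grasping at readout z ≈ -8.5.

>>> move_arm(
  deltas=[
    [[0,0,-30,0,0.5],[0,0,-30,0,1],[0,0,-30,0,1],[-20.5,9,0,0.5,1],[-20.5,9,0,0,1],[-20.5,9,0,0,1],[0,0,0,0,1],[0,0,0,0,1]],
  ],
)

```text
clock: 8.58
ee_pos: [429.3, 172.3, 71.7]
eef_rot: [-2.496, -1.908, -0.0]
force: [-0.3, 0.3, 0.3]
finger_gap: 0.998
grip_force: 0.0
```

```bash
python3 - <<'E'
from h import *
go((429.4,173,-8.5),-15)
E
```

```text
t 8.58 pos [429.3 172.3  71.7] yhead -15.2 tilt 0.01 F [-0.3  0.3  0.3] gap 0.998 grip 0.0
shift tool [ 0.7 -0.1 80.2] twist -0.2
```

>>> move_arm(
  deltas=[
    [[0.7,0,20,0,1],[0,0,20,0,1],[0,0,18,0,1],[0,0,12,0,1],[0,0,7,0,1],[0,0,3,0,1],[0,0,0,0,1]],
  ],
)

```text
clock: 9.17
ee_pos: [428.9, 174.1, -8.9]
eef_rot: [-2.492, -1.912, 0.002]
force: [-0.3, 0.1, -0.3]
finger_gap: 0.997
grip_force: 0.0
```

>>> move_arm(
  deltas=[
    [[0,0,0,0,0.7],[0,0,0,0,0.6],[0,0,0,0,0.5],[0,0,0,0,0.4],[0,0,0,0,0.3],[0,0,0,0,0.2],[0,0,0,0,0.2],[0,0,0,0,0.2]],
  ],
)

```text
clock: 9.83
ee_pos: [429.7, 173.8, -7.6]
eef_rot: [2.493, 1.911, 0.002]
force: [-1.3, 0.6, 6.4]
finger_gap: 0.555
grip_force: 41.7
```

Gripped: the opening matches 48 mm. Lifting and carrying it above its place on the rack.

>>> move_arm(
  deltas=[
    [[0,0,-8,0,0.2],[0,0,-18,0,0.2],[0,0,-27,0,0.2],[0,0,-27,0,0.2],[-6,40,0,0,0.2],[-6,40,0,0,0.2],[-6,40,0,0,0.2],[-6,38,0,0,0.2]],
  ],
  newtons=60,
)

```text
clock: 10.5
ee_pos: [577.0, 108.5, 72.0]
eef_rot: [2.493, 1.911, 0.0]
force: [0.2, -0.1, -4.3]
finger_gap: 0.556
grip_force: 64.1
```

>>> move_arm(
  deltas=[
    [[0,0,0,5.5,0.2],[0,0,0,5.5,0.2],[0,0,0,5,0.2],[0,0,0,0,0.2],[0,0,0,0,0.2]],
  ],
)

```text
clock: 10.92
ee_pos: [575.1, 109.3, 71.2]
eef_rot: [-2.733, -1.549, 0.002]
force: [0.3, 0.2, -4.4]
finger_gap: 0.55
grip_force: 64.7
```

```bash
python3 - <<'E'
from h import *
from plant import capture
np.set_printoptions(precision=1,suppress=True)
go((576.7,109.2,5),-31)
cs=capture("side");pickle.dump(cs,open("side6.pkl","wb"))
ct=capture("top");pickle.dump(ct,open("top6.pkl","wb"))
a=cv2.resize(cs["color"][190:350,255:422,::-1],None,fx=3,fy=3,interpolation=cv2.INTER_CUBIC)
b=cv2.resize(ct["color"][190:350,225:400,::-1],None,fx=1.7,fy=3,interpolation=cv2.INTER_CUBIC)
cv2.imwrite("pics/v6.png",np.hstack([a,b])); print(a.shape,b.shape)
E
```

```text
t 10.92 pos [575.1 109.3  71.2] yhead -30.91 tilt 0.08 F [ 0.3  0.2 -4.4] gap 0.55 grip 64.7
shift tool [ 0.8  1.5 66.2] twist 0.09
(480, 501, 3) (480, 298, 3)
```

View pics/v6.png

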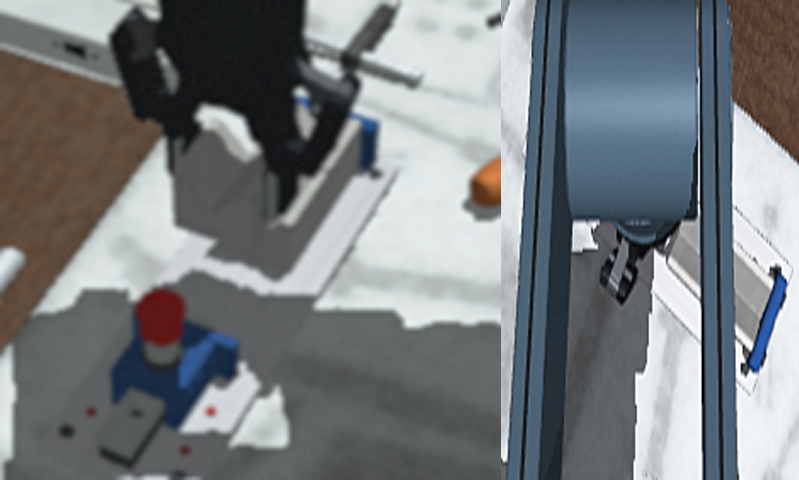

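I have no picture views left, so checks from here are numeric. The held block's lower front-left corner shows at side px ≈ (314,265); I'll compare it with the prediction.

```bash
python3 - <<'E'
from h import *
np.set_printoptions(precision=1,suppress=True)
S=pickle.load(open("side6.pkl","rb"))
X=onz(S,full((178,226),3,(255,190)),80); print("corner",X)
ey=np.array([-.515,-.857]); u=np.array([.857,-.515]); c=np.array([575.1,109.3])
print("pred",c-25*ey+24*u,proj(S,np.r_[c-25*ey+24*u,80]))
d=X[:2]-(c-25*ey+24*u); print("diff along row",d@ey,"across",d@u)
# Block b free end lower/upper corner check in side0: top outer ridge ends
S0=pickle.load(open("side0.pkl","rb"));f=lambda p:full(p,3.8,(262,210))
o=np.array([581.3,117.])
for n,p,z in[("b front left top",(251,180),52),("b front right top",(333,210),52),("b front left bottom",(252,240),10),("b front right bottom",(328,277),10)]:
    q=onz(S0,f(p),z)[:2]-o; print(n,"rack y",q@ey,"x",-(q@u))
T=pickle.load(open("top0.pkl","rb"));g=lambda p:full(p,3.5,(180,195))
for n,p,z in[("b end",(541,207),52),("b end",(498,282),52),("plate end",(722,308),52),("plate end",(678,392),52)]:
    q=onz(T,g(p),z)[:2]-o; print(n,"rack y",q@ey,"x",-(q@u))
E
```

```text
corner [604.7 118.4  80. ]
pred [608.5 118.4] (np.float64(311.66216766634324), np.float64(265.12608614700207))
diff along row 1.9867431610291322 across -3.3109356381352515
b front left top rack y 39.29239551918064 x -20.72882892249088
b front right top rack y 38.54594134745797 x 21.066634407182576
b front left bottom rack y 41.70414313566937 x -21.630507803934393
b front right bottom rack y 36.17388400974938 x 20.580180515687125
b end rack y 36.503322618921025 x -22.707190360825358
b end rack y 37.152821735951726 x 20.674261297760626
plate end rack y 139.84595814800247 x -25.068908041413813
plate end rack y 141.87317200125455 x 22.094024226979418
```

>>> move_arm(
  deltas=[
    [[1.5,1.7,10,0,0.2],[0,0,15,0,0.2],[0,0,15,0,0.2],[0,0,12,0,0.2],[0,0,7,0,0.2],[0,0,3,0,0.2],[0,0,0,0,0.2],[0,0,0,0,0.2]],
  ],
)

```text
clock: 11.68
ee_pos: [578.3, 109.9, 9.9]
eef_rot: [2.735, 1.546, 0.001]
force: [-1.4, -0.2, -3.4]
finger_gap: 0.55
grip_force: 64.7
```

```bash
python3 - <<'E'
from h import *
go((577.7,109.8,2),-31)
E
```

```text
t 11.68 pos [578.3 109.9   9.9] yhead -31.04 tilt 0.03 F [-1.4 -0.2 -3.4] gap 0.55 grip 64.7
shift tool [-0.4 -0.5  7.9] twist -0.04
```

>>> move_arm(
  deltas=[
    [[0,-0.5,2,0,0.2],[0,0,2,0,0.2],[0,0,1,0,0.2],[0,0,0,0,0.2],[0,0,0,0,0.2]],
  ],
)

```text
clock: 12.1
ee_pos: [577.5, 110.1, 4.7]
eef_rot: [2.735, 1.546, 0.0]
force: [0.1, -0.2, -4.0]
finger_gap: 0.551
grip_force: 64.7
```

>>> move_arm(
  deltas=[
    [[0,0,1,0,0.2],[0,0,0,0,0.2],[0,0,0,0,0.2]],
  ],
)

```text
clock: 12.35
ee_pos: [577.5, 110.1, 3.6]
eef_rot: [2.735, 1.546, -0.0]
force: [0.3, 0.8, -4.3]
finger_gap: 0.552
grip_force: 64.7
```

>>> move_arm(
  deltas=[
    [[0,0,1,0,0.2],[0,0,0,0,0.2],[0,0,0,0,0.2]],
  ],
)

```text
clock: 12.6
ee_pos: [577.5, 110.1, 2.6]
eef_rot: [-2.735, -1.546, 0.0]
force: [-0.6, 0.3, -4.3]
finger_gap: 0.55
grip_force: 64.9
```

>>> move_arm(
  deltas=[
    [[0,0,1,0,0.2],[0,0,0,0,0.2],[0,0,0,0,0.2]],
  ],
)

```text
clock: 12.85
ee_pos: [577.5, 110.1, 2.5]
eef_rot: [2.735, 1.546, 0.0]
force: [-4.3, -0.1, 5.4]
finger_gap: 0.552
grip_force: 65.9
```

>>> move_arm(
  deltas=[
    [[0,0,0.7,0,0.2],[0,0,0,0,0.2],[0,0,0,0,0.2]],
  ],
)

```text
clock: 13.1
ee_pos: [577.5, 110.1, 2.5]
eef_rot: [2.735, 1.546, 0.001]
force: [-5.8, -0.7, 11.7]
finger_gap: 0.552
grip_force: 66.6
```

Block seated on the board at the expected height. Releasing and retreating upward.

>>> move_arm(
  deltas=[
    [[0,0,-0.7,0,0.6],[0,0,0,0,0.75],[0,0,0,0,0.9],[0,0,0,0,1],[0,0,0,0,1],[0,0,0,0,1],[0,0,0,0,1],[0,0,0,0,1]],
  ],
)

```text
clock: 13.77
ee_pos: [577.5, 110.1, 1.5]
eef_rot: [-2.735, -1.546, 0.0]
force: [-0.3, -0.4, -0.6]
finger_gap: 1.002
grip_force: 0.0
```

>>> move_arm(
  deltas=[
    [[0,0,-5,0,1],[0,0,-10,0,1],[0,0,-20,0,1],[0,0,-30,0,1],[0,0,-30,0,1],[0,0,-25,0,1],[0,0,0,0,1],[0,0,0,0,1]],
  ],
)

```text
clock: 14.43
ee_pos: [579.0, 110.1, 124.5]
eef_rot: [2.733, 1.544, 0.007]
force: [-0.3, 0.2, -1.0]
finger_gap: 0.997
grip_force: 0.0
```

```bash
python3 - <<'E'
from h import *
from plant import capture
np.set_printoptions(precision=1,suppress=True)
go((618.0,180,100),-31)
S0=pickle.load(open("side0.pkl","rb"))
S=capture("side");T=capture("top");pickle.dump((S,T),open("7.pkl","wb"))
print("red",blobs(S,(0,190,60),(6,255,255)),"blue",[b for b in blobs(S,(105,150,40),(125,255,255)) if b[1][1]>200])
# changed light-grey region: where the block now stands
d=cv2.absdiff(S["color"],S0["color"]).max(2)
o=np.array([581.3,117.]);ey=np.array([-.515,-.857]); ex=np.array([-.857,.515])
for z,y,xs in((52,8-25,(-24,24)),):
    for x in xs: print("exp front top corner",proj(S,np.r_[o+ex*x+ey*y,z]),"bottom",proj(S,np.r_[o+ex*x+ey*y,10]))
g=cv2.cvtColor(S["color"],cv2.COLOR_RGB2GRAY)
for r in range(240,300,4): print(r,g[r,290:375:3])
E
```

```text
t 14.43 pos [579.  110.1 124.5] yhead -31.05 tilt 0.31 F [-0.3  0.2 -1. ] gap 0.997 grip 0.0
shift tool [79.9 -2.8 24.7] twist -0.05
red [([452, 261, 34, 39, 78], [469.4, 279.0]), ([302, 288, 14, 16, 182], [308.4, 295.2])] blue [([364, 226, 7, 6, 20], [366.2, 228.3]), ([376, 231, 4, 14, 34], [377.4, 237.3]), ([293, 298, 41, 34, 548], [314.5, 313.2])]
exp front top corner (np.float64(310.83687917492466), np.float64(277.3213477504427)) bottom (np.float64(311.41945024273264), np.float64(294.14182326298913))
exp front top corner (np.float64(336.48337571156156), np.float64(286.7502964260606)) bottom (np.float64(336.3425980103761), np.float64(303.5824794159282))
240 [ 80  83  79  77  73 126 194 214 219 220 216 209 209 207 209 220 206 170
 145 162 161 163 160 156 137 171 158  88  82]
244 [ 81  82  79  79 129 199 216 218 222 223 220 213 193 183 194 192 188 165
 158 145 165 163 156 139 169 171  89  91  69]
248 [ 81  81  78 134 205 217 219 219 221 220 221 221 216 217 204 189 164 161
 165 159 146 157 131 162 176  87  91  93 137]
252 [ 79  77 117 197 215 218 222 222 217 222 226 225 227 208 186 1
[... 709 characters left out ...]
 88  84  85  92 160 163 162 132  83  83
  82  90  88 101 206 209 206 211 162 173 202]
280 [223 223 204 192 185 183 185 183  82  83  86  85  83 122  99  76  82  83
  82  89 102 200 210 207 212 179 171 185 185]
284 [224 222 219 201 191 185 208 186  85  87  83  87  85  79  79  84  84  81
  81 101 210 211 208 211 195 164 186 189 187]
288 [221 218 218 215 133  48  39  43  62  85  87  85  79  84  87  86  80  82
  91 202 214 210 213 203 163 205 191 204 218]
292 [ 96 127 221 174  39  43  45  51  89  90  87  87  87  85  86  86  82  81
  90  95  93  90  95 159 225 224 222 221 225]
296 [103 101  98  65  45  45  42  67  78  70  86  87  85  88  88  86  80  89
  95  93  94  96  94 100 105 103 102 138 103]
```

```bash
python3 - <<'E'
from h import *
np.set_printoptions(precision=1,suppress=True)
S,T=pickle.load(open("7.pkl","rb"))
o=np.array([581.3,117.]);ey=np.array([-.515,-.857]); ex=np.array([-.857,.515])
for p in[(315,271),(314,272.5)]:
    q=onz(S,p,52)[:2]-o; print("C front corner y",q@ey,"x",q@ex)
g=cv2.cvtColor(S["color"],cv2.COLOR_RGB2GRAY)
# groove: front face/groove boundary minimum; dark front-face mask
m=cv2.inRange(g[265:312,305:360],70,100)
print("knob top side",onz(S,(308.4,293.2),82))
for r in range(266,306,2): 
    row=g[r,308:352]; print(r,''.join('#' if 70<v<100 else ('k' if v<=70 else ('+' if v<150 else '.')) for v in row))
E
```

```text
C front corner y -0.7194137073956236 x -24.637191364416203
C front corner y -4.622038458315124 x -24.501256252520193
knob top side [617. 182.  82.]
266 ........................++##++....+++++++###
268 ..........................++##+++++++....+##
270 ............................+++++++.....++##
272 ........+###+++..............+++++++++++####
274 ......+########+............++++############
276 .....+##########++........++++##############
278 ....+#############+++....++#################
280 ....+################+++##################++
282 ....+###################################++..
284 ....+##################################++...
286 ++++##################################+.....
288 kkkkkkk##############################+......
290 kkkkkkkk############################+.......
292 kkkkk#######################################
294 kkkk#++#####################################
296 kkkk###kkk##################################
298 kkkkkkkkkkkkkkk#############################
300 kkkkkkkkkkkkkkkkkkk#########################
302 kkkkkkkkkkkkkkkkkkkkkk###################++#
304 kkkkkkkkkkk#######kkk#############+........+
```

The edge and gap line fit the block at row y ≈ 8-9 mm with a gap of about 4 mm to B; the gripper's shadow muddles the rest. I'll move over the knob and recheck.

>>> move_arm(
  deltas=[
    [[20,-0.5,0,0,0.6],[20,-0.5,0,0,0.6],[20,-0.5,0,0,0.6],[20,-0.5,0,0,0.6],[0,0,0,0,0.6],[0,0,0,0,0.6]],
  ],
)

```text
clock: 15.03
ee_pos: [616.1, 180.2, 119.6]
eef_rot: [-2.733, -1.547, 0.005]
force: [-0.0, -0.8, 0.7]
finger_gap: 0.601
grip_force: 0.0
```

```bash
python3 - <<'E'
from h import *
from plant import capture
np.set_printoptions(precision=1,suppress=True)
go((618.4,179.8,35.5),-31)
S=capture("side");T=capture("top");pickle.dump((S,T),open("8.pkl","wb"))
g=cv2.cvtColor(S["color"],cv2.COLOR_RGB2GRAY)
for r in range(254,302,2): 
    row=g[r,304:356]; print(r,''.join('#' if 70<v<100 else ('k' if v<=70 else ('+' if v<150 else ('-' if v<175 else '.'))) for v in row))
g=cv2.cvtColor(T["color"],cv2.COLOR_RGB2GRAY)
print("top")
for r in range(244,310,2): 
    row=g[r,290:400:2]; print(r,''.join('#' if 70<v<100 else ('k' if v<=70 else ('+' if v<150 else ('-' if v<185 else '.'))) for v in row))
o=np.array([581.3,117.]);ey=np.array([-.515,-.857]); ex=np.array([-.857,.515])
print("exp C top corners(y=8) in top:",[tuple(np.round(proj(T,np.r_[o+ex*x+ey*y,52]),1)) for y in(-17,33) for x in(-24,24)])
E
```

```text
t 15.03 pos [616.1 180.2 119.6] yhead -30.97 tilt 0.2 F [-0.  -0.8  0.7] gap 0.601 grip 0.0
shift tool [ 1.1  2.4 84.1] twist 0.03
254 ................-#kkkkkkkkkkkkkkkkkkkk#+-------+++--
256 .................+kkkkkkkkkkkkkkkkkkk#+-------+++--.
258 .................+kkkkkkkkkkkkkkkkkk++------++++-...
260 ................-####kkkkkkkkk#+++++-------+++--...-
262 ................-#####kkkkkkkk+----------++++-....++
264 ................-#####kkkkkkkk#+--------++++++---+##
266 ................-#####kkkkkkkk##++----++++++++######
268 ................+#####kkkkkk#+++##+++++++-...++#####
270 ................+#####kkkkk+----+++++++-....++######
272 ...............-+#####kkk#+------++++--...-+########
274 ..............--++####+++--------+++--...-+#######++
276 .............-------++---------++++-....++#######++.
278 ........+++-------------------+++--...-+########+-..
280 ........+##++---------------++++--...-+#######++....
282 ........+####++------------++++-...-++######+-......
284 ........+#####++----------++++-...-+#######++.......
286 -+++++++########++--..---++++++++++#######+-........

[... 1874 characters left out ...]
.-...-++++++++----+k###-....
294 ++++kkk......................-+...++++++++---k###......
296 ++++kkk............-...........-....+++++++-k###+......
298 ++++kkk..............+...........+...-++-++-k##k.......
300 ++++#kk................-..........-+...++++k###+.......
302 ++++#kk.............................-....++k###........
304 ++++#kk-..............................+...k###.........
306 #++++kk#...............................k+.k##k.........
308 k++++kk#...............................##k###k.........
exp C top corners(y=8) in top: [(np.float64(308.5), np.float64(237.8)), (np.float64(294.5), np.float64(261.1)), (np.float64(332.9), np.float64(252.1)), (np.float64(318.9), np.float64(275.6))]
```

The front-face corners in the side view, (312,278) and (337,286), and C's end line in the top view match the block at row y ≈ 8, centred. Now down onto the knob.

>>> move_arm(
  deltas=[
    [[1,2.2,20,0,0.6],[0,0,20,0,0.6],[0,0,20,0,0.6],[0,0,12,0,0.6],[0,0,8,0,0.6],[0,0,4,0,0.6],[0,0,0,0,0.6],[0,0,0,0,0.6]],
  ],
)

```text
clock: 15.8
ee_pos: [620.0, 179.2, 38.4]
eef_rot: [2.735, 1.545, 0.002]
force: [0.3, -0.5, -0.7]
finger_gap: 0.601
grip_force: 0.0
```

```bash
python3 - <<'E'
from h import *
go((618.4,179.8,35.5),-31)
E
```

```text
t 15.8 pos [620.  179.2  38.4] yhead -31.06 tilt 0.06 F [ 0.3 -0.5 -0.7] gap 0.601 grip 0.0
shift tool [-0.4 -1.7  2.8] twist -0.06
```

>>> move_arm(
  deltas=[
    [[0,-1.3,2,0,0.55],[0,0,0,0,0.45],[0,0,0,0,0.4],[0,0,0,0,0.35],[0,0,0,0,0.3],[0,0,0,0,0.2],[0,0,0,0,0.1],[0,0,0,0,0.1]],
  ],
)

```text
clock: 16.47
ee_pos: [618.7, 180.1, 36.3]
eef_rot: [2.735, 1.546, 0.001]
force: [-0.4, -0.6, 5.6]
finger_gap: 0.284
grip_force: 58.4
```

```bash
python3 - <<'E'
from h import *
go((618.4,179.8,35.5),-31)
E
```

```text
t 16.47 pos [618.7 180.1  36.3] yhead -31.05 tilt 0.06 F [-0.4 -0.6  5.6] gap 0.284 grip 58.4
shift tool [-0.4 -0.1  0.8] twist -0.05
```

Knob gripped (24 mm opening). Pulling it up 11 mm.

>>> move_arm(
  deltas=[
    [[0,0,-2,0,0.1],[0,0,-3,0,0.1],[0,0,-3,0,0.1],[0,0,-3,0,0.1],[0,0,0,0,0.1],[0,0,0,0,0.1],[0,0,0,0,0.1]],
  ],
)

```text
clock: 17.05
ee_pos: [618.2, 179.9, 46.1]
eef_rot: [-2.735, -1.546, 0.001]
force: [3.3, -0.6, -9.8]
finger_gap: 0.28
grip_force: 59.2
```

```bash
python3 - <<'E'
from h import *
from plant import capture
go((618.4-15.45,179.8-25.7,47),-31)
S=capture("side");print([b for b in blobs(S,(0,170,40),(6,255,255)) if b[1][0]<400],[b for b in blobs(S,(105,150,30),(125,255,255)) if b[1][1]>290])
E
```

```text
t 17.05 pos [618.2 179.9  46.1] yhead -31.06 tilt 0.03 F [ 3.3 -0.6 -9.8] gap 0.28 grip 59.2
shift tool [-29.9   0.2  -0.8] twist -0.06
[([300, 282, 12, 18, 174], [306.1, 290.6])] [([293, 299, 40, 33, 495], [314.2, 314.1])]
```

The spring load of 9.8 N shows the pin is out. Sliding 30 mm towards the blocks.

>>> move_arm(
  deltas=[
    [[-2,0,0,0,0.1],[-4,0,0,0,0.1],[-5,0,0,0,0.1],[-5,0,0,0,0.1],[-5,0,0,0,0.1],[-4,0,0,0,0.1],[-3,0,0,0,0.1],[-2,0,0,0,0.1]],
  ],
)

```text
clock: 17.77
ee_pos: [603.1, 154.7, 46.9]
eef_rot: [-2.735, -1.545, -0.003]
force: [5.6, 3.2, -10.9]
finger_gap: 0.282
grip_force: 59.2
```

>>> move_arm(
  deltas=[
    [[0,0,0,0,0.1],[0,0,0,0,0.1]],
  ],
)

```text
clock: 17.93
ee_pos: [602.9, 154.4, 46.9]
eef_rot: [-2.735, -1.545, -0.002]
force: [4.4, 0.7, -9.5]
finger_gap: 0.281
grip_force: 59.3
```

```bash
python3 - <<'E'
from h import *
from plant import capture
go((618.2-15.45,179.9-25.7,46),-31)
S=capture("side");print([b for b in blobs(S,(0,170,40),(6,255,255)) if b[1][0]<400],[b for b in blobs(S,(105,150,30),(125,255,255)) if b[1][1]>270])
E
```

```text
t 17.93 pos [602.9 154.4  46.9] yhead -31.08 tilt 0.06 F [ 4.4  0.7 -9.5] gap 0.281 grip 59.3
shift tool [-0.3 -0.1  0.9] twist -0.08
[([309, 271, 12, 17, 162], [314.9, 278.3])] [([302, 286, 39, 33, 480], [322.6, 301.6])]
```

Moved 29.7 mm. Lowering the pin.

>>> move_arm(
  deltas=[
    [[0,0,2,0,0.1],[0,0,2,0,0.1],[0,0,2,0,0.1],[0,0,2,0,0.1],[0,0,1,0,0.1],[0,0,0,0,0.1],[0,0,0,0,0.1]],
  ],
)

```text
clock: 18.57
ee_pos: [603.0, 154.4, 37.7]
eef_rot: [2.735, 1.546, 0.0]
force: [4.2, 1.8, -7.5]
finger_gap: 0.281
grip_force: 59.4
```

>>> move_arm(
  deltas=[
    [[0,0,1,0,0.1],[0,0,0,0,0.1],[0,0,0,0,0.1]],
  ],
)

```text
clock: 18.82
ee_pos: [602.9, 154.4, 36.7]
eef_rot: [2.735, 1.546, 0.0]
force: [3.9, 0.9, -6.8]
finger_gap: 0.277
grip_force: 59.4
```

>>> move_arm(
  deltas=[
    [[0,0,1,0,0.1],[0,0,0,0,0.1],[0,0,0,0,0.1]],
  ],
)

```text
clock: 19.07
ee_pos: [603.1, 154.4, 36.4]
eef_rot: [2.735, 1.546, 0.001]
force: [2.1, 1.6, 0.5]
finger_gap: 0.278
grip_force: 59.8
```

The pin is back at its home height (36.3-36.4) and the load has gone. A little more push, then a final check.

>>> move_arm(
  deltas=[
    [[0,0,0.6,0,0.1],[0,0,0,0,0.1],[0,0,0,0,0.1]],
  ],
)

```text
clock: 19.32
ee_pos: [603.2, 154.4, 36.3]
eef_rot: [2.734, 1.546, 0.002]
force: [1.0, 2.0, 5.3]
finger_gap: 0.281
grip_force: 60.1
```

```bash
python3 - <<'E'
from h import *
from plant import capture
go((602.7,154.1,36.3),-31)
S=capture("side");T=capture("top")
print([b for b in blobs(S,(0,170,40),(6,255,255)) if b[1][0]<400])
g=cv2.cvtColor(T["color"],cv2.COLOR_RGB2GRAY)
for r in range(236,312,2): 
    row=g[r,290:396:2]; print(r,''.join('#' if 70<v<100 else ('k' if v<=70 else ('+' if v<150 else ('-' if v<185 else '.'))) for v in row))
E
```

```text
t 19.32 pos [603.2 154.4  36.3] yhead -31.05 tilt 0.07 F [1.  2.  5.3] gap 0.281 grip 60.1
shift tool [-0.5 -0.3  0. ] twist -0.05
[([309, 275, 12, 17, 162], [314.9, 282.6])]
236 ####kkk##+k+##k................................-kkk##
238 k#kkkkk##+k+###-.................................+kkk
240 kkkkkkk##+k+###-....-..............................+k
242 kkkkkkk###k+####.....................................
244 kkkkkkk###k+####.....................................
246 kkkkkkk###k+###k.........-...........................
248 kkkkkkk###k+###k..-..................................
250 kkkkkkk+##k####k-............+.......................
252 kkkkk#####k####k---..................................
254 kkkkk#####kk###k----...+.............................
256 kkkkk#-###kk###k------k..............................
258 #kkkk+-###kk###k------+...-..........................
260 #+kkk.-####k###k-----k---............-...............
262 ##kkk..####k###k.---++-----..........................
264 #kkk++.###+k###k++--k-------...-.....................
266 #+kk..-###+k###k+++#----------.....................
[... 578 characters left out ...]
##+.
288 ###....+###k####k.......--...++++++++----------k##k#.
290 ###....+###kk###k.........-..#.++++++++-------k###k..
292 ###.....###kk###k...........-...-++++++++----+k###-..
294 ###.....###kk###k............-+...++++++++---k###....
296 ###.....###kk###k-.-...........-...-++++++++k###+....
298 --......####k####+...+...........+...-+++++-k##k.....
300 ........####k####+.....-..........-+...+++-k###+.....
302 ........###+k#####..................-....++k###......
304 #.......###+k+###k....................+...k###-......
306 #.......###+k####k.....................k+.k##k.......
308 #.......k##+k+###k.....................##k###k.......
310 #.......k##+k+###k......................k###k........
```

```bash
python3 -c "
from plant import hand_in
print(hand_in())"
```

```text
the job is handed in; nothing more can be done
None
```

I handed the job in without seeing a verdict: by force and camera readings the third V-block stands in the row, and the stop is one hole nearer the blocks with its pin home and the knob still gripped at about 60 N.

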